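# Bring a board carrier down the gravity track

## Robot

A 6-joint arm with a two-finger parallel gripper is mounted at the origin on the work surface. World frame = base frame: x ahead of the robot, y to its left, z up, the work surface at z = 0. Lengths are in m, angles in rad, forces in N, time in s.
With the tool pointing down it reaches from about 0.375 to 0.75 m from the base axis. Payload 9 kg.
Tool frame: the origin (TCP) lies on the mounting face of the last link; the fingertips stand 173 mm ahead of it and the grasp point (between the pads) lies 155 mm ahead of it; z points along the fingers, y is the line along which they close (so a half turn about z gives the same grasp; the last joint's range is limited). The gripper opens to 85 mm and grips with 20 to 120 N. Pads are 22 mm wide; open, the fingers measure 114 mm over their backs; the gripper's body (76 mm by 85 mm) begins 54 mm behind the grasp point. The pads swing forward as they close: fully open they stand 13 mm farther back than shut.
Start: joints at [1.127, 0.104, 0.097, 1.564, 0, 1.353], TCP at [0.134, 0.585, 0.405] pointing down, gripper open.
Joint ranges: [-2.99, 2.99], [-0.84, 1.86], [-1.1, 1.16], [-1.84, 2.11], [-1.51, 1.56], [-3.14, 3.14]. Speed limits (rad/s): [2.22, 2.22, 2.57, 3.14, 3.14, 3.14].

## Interface

Orientations are given as a 3x3 rotation matrix whose columns are the frame's x, y, z axes.
In Python, from cell import bot, imaging gives the robot as it stands.
- The arm moves only by the tool arm_command, never from a script. Its arguments are lists of equal length, an entry for each row: "xyz": the shift along the tool's x, y, z as a fraction of full scale, a list of three; "twist": the turn, a rotation vector about the tool's x, y, z as a fraction of full scale, a list of three. In form: {"xyz": [[x, y, z], ...], "twist": [[ax, ay, az], ...]}. A call has 1 to 20 rows; each row shifts and turns the commanded pose from where the row before left it, along the tool's axes as they then stand; what a row does not reach is not made up. Full scale, the value 1, is 0.075 m for a shift and pi rad for a turn. A row lasts 1/12 s, in which the tool goes at most 41.7 mm and 7.16 degrees, less where a joint would pass 70% of its speed; a pose out of reach is approached as far as the arm can. A call with a number of a shift or a turn outside -1 to 1 is refused whole. A call with a gripper value outside its range is refused whole. "fingers" is the opening, from 0 (shut) to 1 (fully open), set as the call begins (left out, the last holds). The fingers move at their own pace and stop on an object; "grip_force" is the grip in N (left out, the last holds). Time passes only in rows, so rows that do not move let the fingers close. It gives the time, the measured TCP pose, the force, the opening and the grip force at its end, in the units of the state.
- bot.state(): the state, without advancing time (a new reading comes with each control period).
- imaging.camera(name): name is "side" or "top" or "wrist"; returns the picture (384x512x3 uint8, red, green, blue); there is no depth.
- imaging.camera_params(name): a dict with "fx", "fy", "cx", "cy" (pixels), "eye" and "rotation" of the camera in the world. Camera axes: x right, y up, looking along -z (the intrinsics and any distortion apply to the point x, -y, -z); pixel columns grow to the right and rows downward; lengths in m; the calibration is good to about 2 mm. A picture is of the moment at which its call begins: read the wrist's pose just before it. camera_params takes no time and is no camera call; for the wrist camera it gives the pose at the moment of the call.
- bot.hand_in(): hands the job in; it is judged then, once.
The state is a dict: "time": time; "joint_positions": joint angles; "joint_vel": joint speeds; "joint_efforts": joint torques, N m; "tool_pos": TCP position; "orientation": TCP orientation; "wrist_force": force on the tool from outside, world axes, zero at the start; "ft_torque": the same for the moment, N m; "width": opening from 0.0 (shut) to 1.0 (fully open); "grasp_force": force on a finger pad.
Only numpy, scipy, OpenCV 4.12 (cv2) and the standard library are available. Lean on these libraries where they do the work, as an engineer would, in place of code of your own. Each camera call takes 0.05 s, during which the arm holds its last target. There are 200 camera calls.

## Task

Bring the waiting board carrier down the gravity track; its board carries parts that are not soldered yet, so it must not be jolted. Press the red stop lever and keep it down until the carrier's keel has rolled clear of the pawl, then leave the lever, get your hand in front of the rolling carrier and take it up softly on its spring bumper, never pushing the bumper in more than half of its travel. Have it down to a crawl at least 4 cm short of the front stop, ease it on until the bumper rests against the stop, and take your hand away. Do not grip or lift the carrier, and leave the other things on the bench where they are.

Things in the scene. Friction and masses are not known exactly. Their poses are not given: they have to be found in the camera images.
- carrier: board carrier, 0.82 kg nominal (each differs by up to 20 %): aluminium plate 100 x 130 x 8 mm with a green circuit board and parts up to 42 mm high, between four black wheels 50 mm in diameter (123 mm over the wheels). Origin: centre of the plate's top face; y uphill, x across, away from the robot. A keel under the plate (8 mm wide, y from -0.052 to +0.008) is what the pawl holds back
- bumper (a joint): spring bumper on the carrier's low end, m: 0 = out, 0.014 = pushed fully in (half: 0.007). Black bar 116 mm wide (x), 12 mm thick, 26 mm high, in front of the plate across its whole width, on a spring of 80 N/m with 4 N s/m of damping. With the carrier resting against the front stop it reads about 0.003
- bumper_face (a point): centre of the bumper bar's front face; with the bumper out it is 97 mm downhill of the carrier's origin and 2 mm above the plate's top
- track: gravity track, fixed: grey base 150 x 740 mm, two flat aluminium bars 16 mm wide, 98 mm clear between them, and a guide bar outside each (143 mm over both, tops 32 mm above the running surface). Origin at the centre of the base's underside on the bench; z up, y level along the track to its HIGH end (robot's left), x across, away from the robot. The carrier waits at y = +0.235
- track_mid (a point): point on the running surface at the middle of the track, height 0.0620. The track falls 2.25 degrees to -y: running surface at height 0.0620 + 0.0393 y (track y), plate top 43 mm above that. Rolling free the carrier starts with 0.35 m/s2 and tends to about 0.19 m/s with a time constant of 0.55 s (20 % either way with its mass and friction); unchecked it meets the stop at that speed
- stop_lever (a joint): spring stop lever at the high end, rad: 0 = up (red pawl in front of the keel), 0.22 = fully down. Above 0.13 the carrier is free to roll over the pawl. It springs up when let go; unless the carrier's origin is already below track y = +0.160 the pawl comes up under the keel and drags or blocks it. Hinge along track x at y = +0.305, height 0.046; about 0.55 N m (5.5 N on the pad) holds it down
- lever_pad (a point): centre of the top face of the lever's red press pad, 46 x 46 mm, 100 mm from the hinge, on the robot's side of the track, 125 mm from its middle line; height 0.058 with the lever up; it sinks 10 mm per 0.1 rad
- front_stop: front stop near the low end, fixed: two red blocks 127 mm high (about 75 mm above the track; black screws 12 mm more) with black rubber faces 16 mm wide, 46 mm either side of the middle, which meet the bumper bar; 72 mm clear between the blocks. Origin on the bench, midway, in the plane of the faces; axes as the track's. A carrier resting on it has its origin about 94 mm uphill (+y) of it
- parts_tray: grey tray 140 x 200 x 45 mm with two transformers in it, centre of its underside; leave alone
- transformer1: transformer 60 x 58 x 56 mm in the tray; leave alone
- transformer2: the other transformer in the tray; leave alone
- meter: yellow multimeter 85 x 170 x 38 mm lying on its back, centre of its underside; leave alone
- screwdriver: orange screwdriver 200 mm long lying on the bench; leave alone
- paste: jar of heat paste 60 mm in diameter, 55 mm high, centre of its underside; leave alone
- screw_bin: blue open bin 160 x 100 x 75 mm, centre of its underside; leave alone
- heatsink: finned aluminium heat sink 90 x 110 x 40 mm, centre of its underside; leave alone

How it is judged:
On the way, in this order (a step that is already met when the one before it is completed fails the run):
1. the carrier has rolled clear of the stop lever's pawl (its origin beyond y = 0.16 in the track's frame) (y of carrier in the frame of track below 0.16 m).
2. the carrier is down to a crawl, under 0.06 m/s for 0.2 s, with its bumper still 40 mm or more from the front stop (y of carrier in the frame of front_stop above 0.137 m and y of carrier in the frame of track below 0.12 m and linear speed of carrier below 0.06 m/s), for 0.2 s.
At the end, for the whole second after the job is handed in: the carrier stands at rest on the track with its bumper against the front stop (within about 6 mm), square to the track within 0.1 rad, the stop lever is up again (below 0.04 rad), and nothing is held (y of carrier in the frame of front_stop between 0.086 and 0.1 m and x of carrier in the frame of track between -0.01 and 0.01 m and angle between the x axis of carrier and the x axis of track, either way round below 0.1 rad and z of carrier in the frame of track between 0.085 and 0.105 m and angle between carrier's own z axis and vertical below 0.1 rad and linear speed of carrier below 0.01 m/s and value of joint bumper below 0.007 m and value of joint stop_lever below 0.04 rad); the robot touches nothing.
It fails at once if the carrier is jolted: its bumper is pushed in more than 7.3 mm (half its travel is 7 mm) (value of joint bumper above 0.0073 m).
It fails at once if the carrier is gripped, leaned on or knocked (more than 10 N) (contact force between any of the fingers, the arm and carrier above 10 N).
It fails at once if the carrier leaves the track or is lifted (z of carrier in the frame of track below 0.07 m or z of carrier in the frame of track above 0.13 m or angle between the x axis of carrier and the x axis of track, either way round above 0.2 rad or angle between carrier's own z axis and vertical above 0.2 rad).
It fails at once if another thing on the bench is moved more than 30 mm (distance of any of parts_tray, transformer1, transformer2, meter, screwdriver, paste, screw_bin, heatsink from where it was at the start of the episode above 0.03 m).
It also fails if it takes over 35 s, if anything falls off the work surface, if the arm or the gripper's body presses on something with over 40 N, if the wrist force passes 120 N, or if a joint passes its speed limit or range.

## Working session

There is one attempt and no reset: what is moved stays moved. The work goes in short steps, Python scripts to look and compute and a tool call to move; the robot and the scene stay as the last step left them, time stands still between calls to the robot, and variables do not carry over. Pictures are saved under pics/ and viewed, at most 12 in all, crops included, and the job is handed in when it is done.

Besides the shell and the picture viewer there is one more tool, called after "Request:" as name(argument=value, ...) on one line, values as JSON. arm_command: Moves the arm, as the interface text tells. Shift numbers are shares of 0.075 m and turn numbers shares of pi rad, none past 1 either way. Its arguments: {"type":"object","properties":{"xyz":{"type":"array","items":{"type":"array","items":{"type":"number"}}},"twist":{"type":"array","items":{"type":"array","items":{"type":"number"}}},"fingers":{"type":"number"},"grip_force":{"type":"number"}},"required":["xyz","twist"]}

```bash
mkdir -p pics; python3 - <<'E'
from cell import bot, imaging
import cv2, numpy as np
s=bot.state(); print(s)
for n in ("side","top"):
    im=imaging.camera(n); p=imaging.camera_params(n); print(n,p)
    np.save(f"pics/{n}.npy",im)
    cv2.imwrite(f"pics/{n}1.png",im[:,:,::-1])
a=np.vstack([np.load("pics/top.npy")]);
E
```

```text
{'time': 0.0, 'joint_positions': array([ 1.12727315e+00,  1.04699671e-01,  9.64391006e-02,  1.56388408e+00,
       -2.77244549e-05,  1.35309626e+00]), 'joint_vel': array([ 5.13671146e-06, -1.88872020e-03, -3.85130147e-04,  1.63498433e-04,
        4.04890300e-04, -8.13108116e-04]), 'joint_efforts': array([-8.05314212e-04, -5.56940067e+01,  5.03643501e+01,  1.72761048e-02,
       -5.15993343e-04, -9.05866784e-06]), 'tool_pos': array([0.13429113, 0.58466551, 0.40390534]), 'orientation': array([[-9.74610066e-01,  2.23908268e-01, -5.53554874e-04],
       [ 2.23908797e-01,  9.74609326e-01, -1.22976071e-03],
       [ 2.64146152e-04, -1.32248297e-03, -9.99999091e-01]]), 'wrist_force': array([ 0.72195309,  0.01358886, -0.18195604]), 'ft_torque': array([-0.08447457, -0.00897734,  0.02314493]), 'grasp_force': 0.0, 'width': 1.0022337454126862}
side {'fx': 388.20856273061247, 'fy': 388.20856273061247, 'cx': 254.93999709325047, 'cy': 189.7927709391662, 'eye': array([ 0.31829582, -0.97673365,  0.76033338]), 'rotation': array([[ 0.97732951,  0.13209141, -0.16546565],
       [-0.21071319,  0.53055823, -0.82104075],
       [-0.02066327,  0.83729315,  0.54636362]])}
top {'fx': 355.96599169486717, 'fy': 355.96599169486717, 'cx': 253.45365669184338, 'cy': 189.5434048819965, 'eye': array([0.33042733, 0.05097537, 1.15905865]), 'rotation': array([[-0.00349733,  0.9806231 , -0.19587265],
       [-0.9999729 , -0.00216056,  0.00703792],
       [ 0.00647835,  0.19589196,  0.98060408]])}
```

View pics/top1.png

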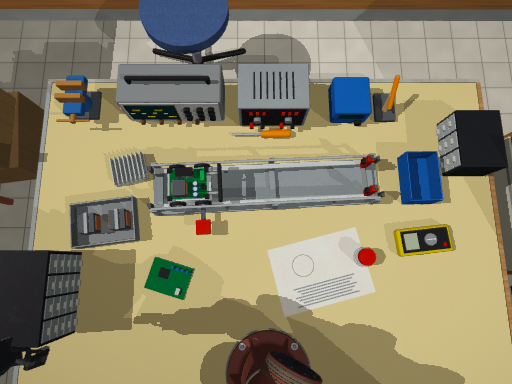

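View pics/side1.png

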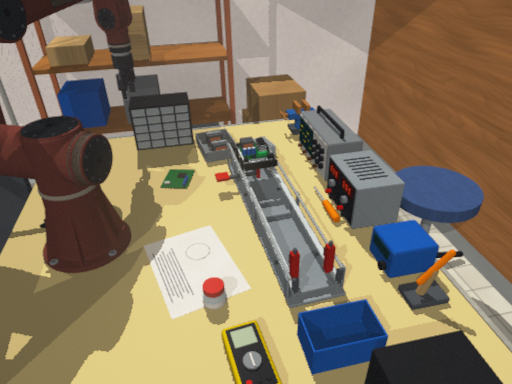

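```bash
cat > h.py <<'E'
import numpy as np, cv2
from cell import bot, imaging
P={n:imaging.camera_params(n) for n in("top","side")}
def ray(n,u,v,p=None):
    p=p or P[n]; d=p["rotation"]@np.array([(u-p["cx"])/p["fx"],-(v-p["cy"])/p["fy"],-1]); return p["eye"],d/np.linalg.norm(d)
def onz(n,u,v,z,p=None):
    e,d=ray(n,u,v,p); return e+d*(z-e[2])/d[2]
def proj(n,X,p=None):
    p=p or P[n]; c=p["rotation"].T@(np.asarray(X,float)-p["eye"]); return np.array([p["cx"]-p["fx"]*c[0]/c[2],p["cy"]+p["fy"]*c[1]/c[2]])
def tri(a,b):
    (e1,d1),(e2,d2)=ray(*a),ray(*b)
    t=np.linalg.lstsq(np.c_[d1,-d2],e2-e1,rcond=None)[0]; p,q=e1+t[0]*d1,e2+t[1]*d2
    return (p+q)/2,np.linalg.norm(p-q)
def red(im):
    h=cv2.cvtColor(im,cv2.COLOR_RGB2HSV); return (((h[...,0]<6)|(h[...,0]>174))&(h[...,1]>170)&(h[...,2]>70)).astype(np.uint8)
E
python3 - <<'E'
from h import *
for n in("top","side"):
    im=np.load(f"pics/{n}.npy"); k,l,st,c=cv2.connectedComponentsWithStats(red(im))
    for i in range(1,k):
        if st[i,4]>12: print(n,st[i],c[i].round(1))
t=np.load("pics/top.npy")[150:240,145:390]; s=np.load("pics/side.npy")[130:310,200:360]
cv2.imwrite("pics/ct.png",cv2.resize(t,None,fx=3.2,fy=3.2,interpolation=cv2.INTER_CUBIC)[:,:,::-1])
cv2.imwrite("pics/cs.png",cv2.resize(s,None,fx=3.3,fy=3.3,interpolation=cv2.INTER_CUBIC)[:,:,::-1])
E
```

```text
top [249 122   5   7  23] [251.2 125.1]
top [279 122   5   7  24] [281.2 125. ]
top [360 155  15  13  75] [367.  161.9]
top [364 185  14  11  65] [370.7 190.5]
top [196 220  15  15 205] [202.7 226.6]
top [443 242   4   5  15] [444.5 243.9]
top [358 248  18  18 243] [366.6 256.4]
side [330 165   8  13  57] [333.6 171.1]
side [257 169   2   9  16] [257.6 173. ]
side [216 173  13   8  88] [222.  176.5]
side [342 181   9  14  64] [346.  187.4]
side [326 188   6   5  27] [328.6 190.1]
side [337 205   7   5  32] [339.7 207. ]
side [324 244  11  29 237] [328.7 257.5]
side [290 252   9  26 204] [293.8 264.1]
side [203 278  21  17 260] [212.9 285.7]
side [246 380   7   4  25] [248.9 381.6]
```

View pics/ct.png

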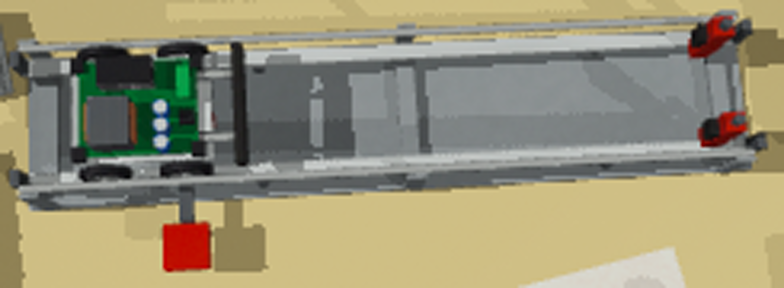

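View pics/cs.png

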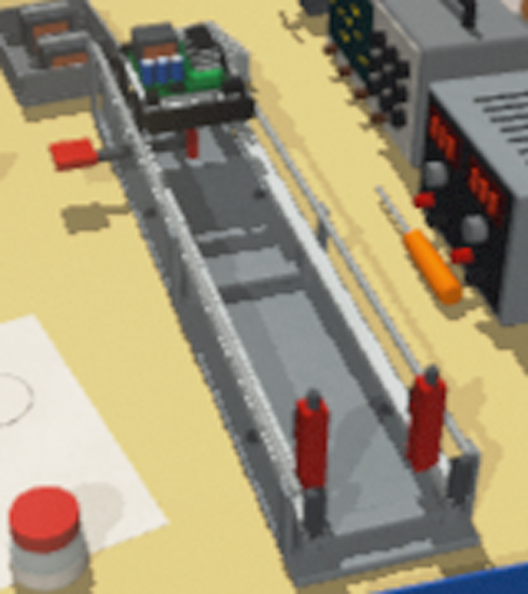

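```bash
python3 - <<'E'
from h import *
f=lambda x,y:(144.5+(x+.5)/3.2,149.5+(y+.5)/3.2)
g=lambda x,y:(199.5+(x+.5)/3.3,129.5+(y+.5)/3.3)
pad=onz("top",202.7,226.6,.058);print("pad",pad,tri(("top",202.7,226.6),("side",222,176)))
a=onz("top",*f(237,43),.1254);b=onz("top",*f(240,163),.1254);print("bar",a,b,np.linalg.norm(a-b))
fit=lambda p,z:onz("top",*f(*p),z)
print("guide near",fit((22,184),.1085),fit((745,152),.0795))
print("guide far",fit((25,45),.1085),fit((735,17),.0795))
for n,p,z in(("baseLow nearL",g(297,583),0),("baseLow farR",g(478,548),0)):print(n,onz("side",*p,z))
print("base near edge top",fit((32,208),0.0),fit((742,172),0.0))
# candidate model from bar & pad
E
```

```text
pad [0.43404382 0.20017211 0.058     ] (array([0.43625562, 0.20071754, 0.05348598]), np.float64(0.003562623408949676))
bar [0.61814884 0.14761555 0.1254    ] [0.50397365 0.14307826 0.1254    ] 0.11426530868287092
guide near [0.48751456 0.34681014 0.1085    ] [ 0.52126004 -0.33948901  0.0795    ]
guide far [0.62122305 0.35097546 0.1085    ] [ 0.65667916 -0.33932456  0.0795    ]
baseLow nearL [ 0.52104676 -0.36531086  0.        ]
baseLow farR [ 0.66443079 -0.36455812  0.        ]
base near edge top [0.4789561  0.36586925 0.        ] [ 0.51436601 -0.3636332   0.        ]
```

```bash
cat >> h.py <<'E'
O=np.array([.570,.002,0]); Y=.049
R=np.array([[np.cos(Y),-np.sin(Y),0],[np.sin(Y),np.cos(Y),0],[0,0,1]])
T=lambda X:R.T@(np.asarray(X)-O)
W=lambda x,y,z:O+R@np.array([x,y,z])
def tip():
    s=bot.state(); return T(s["tool_pos"]+s["orientation"]@[0,0,.173]),s
def goal(x,y,z):
    """shift in tool axes (full-scale units) to bring the fingertip to track x,y,z, and turn to align"""
    t,s=tip(); Rg=R@np.diag([-1,1,-1.]); Rt=s["orientation"]
    rv=cv2.Rodrigues(Rt.T@Rg)[0].ravel()/np.pi
    d=Rt.T@(W(x,y,z)-s["tool_pos"]-Rg@[0,0,.173])/.075
    return d.round(3),rv.round(4)
E
python3 - <<'E'
from h import *
g=lambda x,y:(199.5+(x+.5)/3.3,129.5+(y+.5)/3.3)
f=lambda x,y:(144.5+(x+.5)/3.2,149.5+(y+.5)/3.2)
for p in((313,402),(428,378)):print("stop top side",T(onz("side",*g(*p),.127)))
for p in((315,393),(432,370)):print("screw side",T(onz("side",*g(*p),.139)))
for p in((728,32),(740,120)):print("stop top, top",T(onz("top",*f(*p),.127)))
for y in(-.30,-.31,-.32,-.33):print(y,[((proj("top",W(sx*.046,y,.127))-[144.5,149.5])*3.2).round() for sx in(-1,1)],[((proj("side",W(sx*.046,y,.127))-[199.5,129.5])*3.3).round() for sx in(-1,1)])
print(T(onz("top",202.7,226.6,.058)))
print(tip()[0],goal(-.118,.19,.12))
E
```

```text
stop top side [-0.04022994 -0.31241151  0.127     ]
stop top side [ 0.05018659 -0.31158312  0.127     ]
screw side [-0.04053157 -0.31622457  0.139     ]
screw side [ 0.04999004 -0.31666024  0.139     ]
stop top, top [ 0.04207227 -0.31895599  0.127     ]
stop top, top [-0.04273006 -0.32011936  0.127     ]
-0.3 [array([719., 125.]), array([708.,  29.])] [array([300., 393.]), array([417., 370.])]
-0.31 [array([730., 124.]), array([719.,  29.])] [array([305., 402.]), array([422., 378.])]
-0.32 [array([741., 124.]), array([729.,  28.])] [array([310., 411.]), array([428., 387.])]
-0.33 [array([752., 123.]), array([740.,  28.])] [array([314., 420.]), array([434., 396.])]
[-0.12608645  0.20459343  0.058     ]
[-0.40673035  0.60315035  0.23100093] (array([-5.2  , -4.258,  1.484]), array([-0.0004, -0.0001, -0.0875]))
```

Request:
arm_command(xyz=[[0, 0, 0], [0, 0, 0], [0, 0, 0], [-0.29, -0.42, 0.1], [-0.29, -0.42, 0.1], [-0.29, -0.42, 0.1], [-0.29, -0.42, 0.1], [-0.29, -0.42, 0.1], [-0.29, -0.42, 0.1], [-0.29, -0.42, 0.1], [-0.29, -0.42, 0.1], [-0.29, -0.42, 0.1], [-0.29, -0.42, 0.1], [-0.29, -0.42, 0.1]], twist=[[0, 0, -0.029], [0, 0, -0.029], [0, 0, -0.029], [0, 0, 0], [0, 0, 0], [0, 0, 0], [0, 0, 0], [0, 0, 0], [0, 0, 0], [0, 0, 0], [0, 0, 0], [0, 0, 0], [0, 0, 0], [0, 0, 0]], fingers=0)

```text
time: 1.27
tool_pos: [0.3904, 0.2483, 0.3217]
orientation: [[-0.999, -0.048, 0.0], [-0.048, 0.999, 0.0], [-0.0, 0.0, -1.0]]
wrist_force: [0.4, 0.5, 0.3]
width: 0.002
grasp_force: 0.0
```

```bash
python3 - <<'E'
from h import *
t,s=tip();print(s["time"],t,s["wrist_force"],s["width"],s["joint_positions"],goal(-.118,.19,.08))
E
```

```text
1.2667 [-0.16732157  0.25485468  0.14870679] [0.43022364 0.54844898 0.31009418] 0.0017254065919319738 [ 2.82623204e-01 -3.25079504e-01 -4.53613336e-01  1.44213992e+00
  9.36227098e-05  2.35033828e-01] (array([-0.659, -0.864,  0.916]), array([ 0.    ,  0.    , -0.0004]))
```

Request:
arm_command(xyz=[[-0.22, -0.29, 0.2], [-0.22, -0.29, 0.3], [-0.22, -0.29, 0.3], [0, 0, 0.32], [0, 0, 0]], twist=[[0, 0, 0], [0, 0, 0], [0, 0, 0], [0, 0, 0], [0, 0, 0]])

```text
time: 1.68
tool_pos: [0.441, 0.1858, 0.2334]
orientation: [[-0.999, -0.045, -0.007], [-0.045, 0.999, -0.001], [0.007, -0.0, -1.0]]
wrist_force: [-1.9, -1.5, 0.1]
width: -0.001
grasp_force: 0.0
```

```bash
python3 - <<'E'
from h import *
t,s=tip();print(s["time"],t,s["wrist_force"])
im=imaging.camera("wrist");w=imaging.camera_params("wrist");print(w)
a=imaging.camera("top")
cv2.imwrite("pics/w1.png",np.hstack([cv2.resize(im,(400,300)),cv2.resize(a[120:270,130:330],(400,300))])[:,:,::-1])
g=cv2.cvtColor(a,cv2.COLOR_RGB2HSV);m=cv2.inRange(g,(50,120,40),(80,255,255));m[215:]=0
ys,xs=np.nonzero(m);print(xs.min(),xs.max(),xs.mean(),ys.mean(),len(xs),T(onz("top",xs.mean(),ys.mean(),.118)))
E
```

```text
1.6833 [-0.12107065  0.18983338  0.06039237] [-1.94396494 -1.52048093  0.06562137]
{'fx': 330.8062606643504, 'fy': 330.8062606643504, 'cx': 249.00904997305122, 'cy': 189.6130517944021, 'eye': array([0.36472042, 0.1819615 , 0.20583232]), 'rotation': array([[-4.71968612e-02, -9.54742972e-01, -2.93663608e-01],
       [ 9.98885529e-01, -4.49944852e-02, -1.42547223e-02],
       [ 3.96353087e-04, -2.94009106e-01,  9.55802536e-01]])}
169 206 189.48979591836735 172.30612244897958 49 [0.03309485 0.23238202 0.118     ]
```

View pics/w1.png

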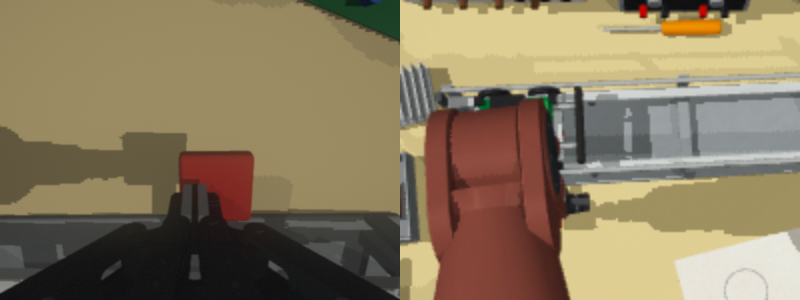

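```bash
python3 - <<'E'
from h import *
t,s=tip();print(s["time"],t,s["wrist_force"],s["joint_vel"].round(3))
E
```

```text
1.7833 [-0.1195542   0.19134296  0.06482055] [ 0.36448474 -0.16597154  0.37276948] [ 0.02  -0.027  0.037  0.007  0.    -0.001]
```

Request:
arm_command(xyz=[[0, 0, 0.17], [0, 0, 0.18], [0, 0, 0], [0, 0, 0], [0, 0, 0], [0, 0, 0]], twist=[[0, 0, 0], [0, 0, 0], [0, 0, 0], [0, 0, 0], [0, 0, 0], [0, 0, 0]])

```text
time: 2.28
tool_pos: [0.4425, 0.1877, 0.2135]
orientation: [[-0.999, -0.048, 0.001], [-0.048, 0.999, 0.0], [-0.001, 0.0, -1.0]]
wrist_force: [-2.0, -0.1, 4.2]
width: 0.001
grasp_force: 1.9
```

```bash
cat >> h.py <<'E'
def carrier(save=None):
    """bumper-bar low edge and green parts of the carrier from the side view, in track y"""
    t,s=tip(); im=imaging.camera("side"); g=cv2.cvtColor(im,cv2.COLOR_RGB2HSV)
    m=cv2.inRange(g,(50,110,40),(82,255,255)); m[:, :232]=0; m[:,345:]=0; m[:130]=0
    ys,xs=np.nonzero(m); c=T(onz("side",np.median(xs),ys.max(),.117)) if len(xs) else None
    print("t",s["time"],"tip",t.round(4),"F",s["wrist_force"].round(1),"green",len(xs),np.median(xs) if len(xs) else 0,ys.max() if len(xs) else 0,c)
    if save: cv2.imwrite(save,cv2.resize(im[120:300,200:360],None,fx=3.3,fy=3.3)[:,:,::-1])
E
python3 - <<'E'
from h import *
im=np.load("pics/side.npy");g=cv2.cvtColor(im,cv2.COLOR_RGB2HSV);m=cv2.inRange(g,(50,110,40),(82,255,255)); m[:, :232]=0; m[:,345:]=0; m[:130]=0
ys,xs=np.nonzero(m);print("start",len(xs),np.median(xs),ys.max(),T(onz("side",np.median(xs),ys.max(),.117)))
carrier("pics/s2.png")
E
```

```text
start 96 258.0 158 [0.00489544 0.18262528 0.117     ]
t 2.2833 tip [-0.118   0.1917  0.0405] F [-2.  -0.1  4.2] green 109 259.0 161 [0.00248198 0.16091393 0.117     ]
```

View pics/s2.png

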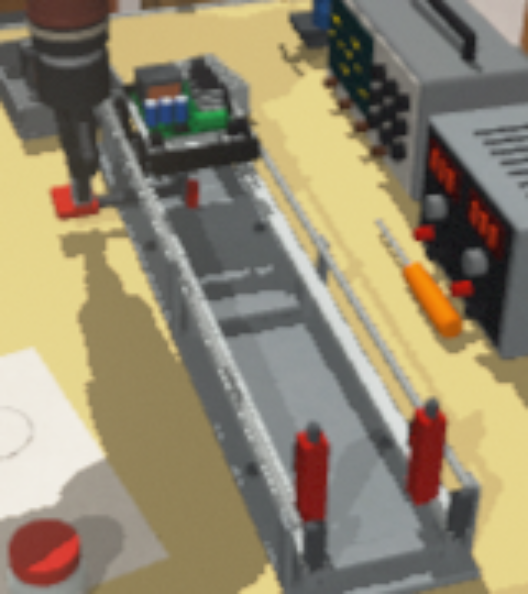

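Request:
arm_command(xyz=[[0, 0, 0], [0, 0, 0], [0, 0, 0], [0, 0, 0], [0, 0, 0], [0, 0, 0]], twist=[[0, 0, 0], [0, 0, 0], [0, 0, 0], [0, 0, 0], [0, 0, 0], [0, 0, 0]])

```text
time: 2.83
tool_pos: [0.4425, 0.1873, 0.2121]
orientation: [[-0.999, -0.047, 0.001], [-0.047, 0.999, 0.0], [-0.001, 0.0, -1.0]]
wrist_force: [0.3, 1.7, 4.2]
width: -0.001
grasp_force: 1.8
```

```bash
python3 - <<'E'
from h import *
carrier()
E
```

```text
t 2.8333 tip [-0.1182  0.1913  0.0391] F [0.3 1.7 4.2] green 120 264.0 169 [0.00371922 0.10352163 0.117     ]
```

Request:
arm_command(xyz=[[0, -0.1, -0.54], [0, -0.45, -0.32], [0, -0.55, 0], [0, -0.55, 0], [0, -0.55, 0], [0, -0.55, 0], [-0.25, -0.48, 0], [-0.26, -0.46, 0], [-0.3, -0.44, 0], [-0.42, -0.32, 0], [-0.34, -0.22, 0.02]], twist=[[0, 0, 0], [0, 0, 0], [0, 0, 0], [0, 0, 0], [0, 0, 0], [0, 0, 0], [0, 0, 0], [0, 0, 0], [0, 0, 0], [0, 0, 0], [0, 0, 0]])

```text
time: 3.8
tool_pos: [0.5776, -0.16, 0.274]
orientation: [[-0.999, -0.045, -0.001], [-0.045, 0.999, -0.001], [0.001, -0.001, -1.0]]
wrist_force: [0.8, -0.4, 0.7]
width: 0.001
grasp_force: 0.0
```

```bash
python3 - <<'E'
from h import *
carrier("pics/s3.png")
E
```

```text
t 3.8 tip [-0.0005 -0.1623  0.101 ] F [ 0.8 -0.4  0.7] green 121 275.0 196 [-0.00927166 -0.05872998  0.117     ]
```

View pics/s3.png

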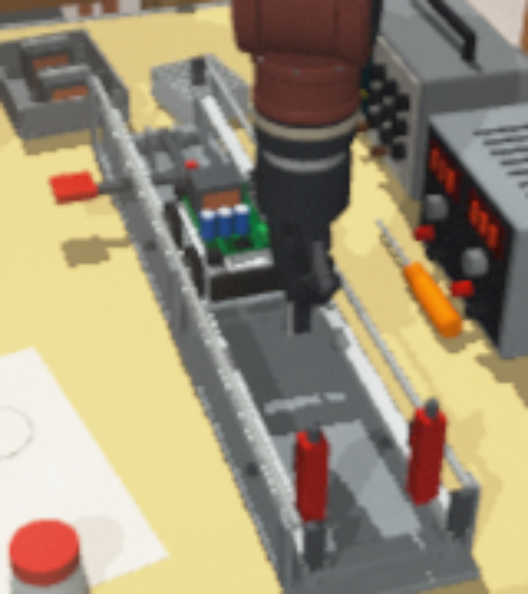

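```bash
cat > sim.py <<'E'
import numpy as np
def sim(gap,v,m,rows,vt,a0=.35,hold=0.0):
    # downhill positive; bar face at 0, hand at gap; rows in units of .075
    x=0;h=gap;b=0;bd=0;mx=0;dt=1/2400;tc=None;out=[];tau=vt/a0;crawl=None;tt=0;vc=None
    for r in rows:
        for i in range(200):
            h+=r*.075/200; tt+=dt
            # bar massless-ish: compression when contact
            c=max(0,x-h); cd=(v-r*.075*12) if c>0 else 0
            F=max(0,80*c+4*cd) if c>0 else 0
            if c>0 and tc is None: tc=tt;vc=v-r*.9
            v+=(a0-v/tau-F/m)*dt; x+=v*dt; mx=max(mx,c)
            if v<.055 and crawl is None: crawl=x
        out.append((round(v,3),round(c*1e3,1)))
    return mx*1e3,tc,vc,crawl,x,v
E
python3 - <<'E'
from h import *
from sim import sim
for y in(-.08,-.09,-.1,-.11):
    zc=.062+.0393*y+.045
    print(y,[((proj("side",W(x,y,zc-.013))-[199.5,119.5])*3.3).round() for x in(-.058,-.02,.058)],[((proj("side",W(x,y+.0,zc+.013))-[199.5,119.5])*3.3).round() for x in(-.058,.058)])
for y in(-.148,-.162): print("tip",((proj("side",W(0,y,.101))-[199.5,119.5])*3.3).round())
prof=[0.04,.08,.12,.14,.15,.15,.15,.14,.13,.12,.11,.10,.09,.08,.07,.06,.05,.05,.04,.04]
print(sum(prof)*.075)
for gap in(.035,.045,.055):
  for v,vt in((.155,.165),(.175,.19)):
    for m in(.7,.98): print(gap,v,m,np.round(sim(gap,v,m,prof,vt),3))
E
```

```text
-0.08 [array([204., 299.]), array([245., 291.]), array([327., 277.])] [array([203., 275.]), array([328., 253.])]
-0.09 [array([207., 305.]), array([248., 298.]), array([331., 284.])] [array([206., 281.]), array([332., 260.])]
-0.1 [array([210., 312.]), array([251., 305.]), array([335., 290.])] [array([210., 288.]), array([336., 266.])]
-0.11 [array([213., 319.]), array([255., 312.]), array([339., 297.])] [array([213., 295.]), array([340., 273.])]
tip [291. 323.]
tip [297. 333.]
0.14325
0.035 0.155 0.7 [3.992 0.697 0.046 0.168 0.181 0.032]
0.035 0.155 0.98 [5.229 0.697 0.046 0.168 0.182 0.032]
0.035 0.175 0.7 [3.393 0.418 0.048 0.165 0.181 0.034]
0.035 0.175 0.98 [4.664 0.418 0.048 0.168 0.182 0.032]
0.045 0.155 0.7 [5.364 0.88  0.064 0.167 0.191 0.033]
0.045 0.155 0.98 [6.911 0.88  0.064 0.17  0.192 0.038]
0.045 0.175 0.7 [4.872 0.615 0.059 0.177 0.191 0.033]
0.045 0.175 0.98 [6.33  0.615 0.059 0.18  0.192 0.03 ]
0.055 0.155 0.7 [6.359 1.018 0.083 0.183 0.201 0.039]
0.055 0.155 0.98 [8.268 1.018 0.083 0.187 0.201 0.04 ]
0.055 0.175 0.7 [5.972 0.765 0.078 0.189 0.201 0.031]
0.055 0.175 0.98 [7.791 0.765 0.078 0.174 0.203 0.033]
```

Request:
arm_command(xyz=[[0, 0, 0.2]], twist=[[0, 0, 0]])

```text
time: 3.93
tool_pos: [0.5783, -0.1593, 0.2598]
orientation: [[-0.999, -0.046, 0.0], [-0.046, 0.999, -0.001], [-0.0, -0.001, -1.0]]
wrist_force: [-0.2, 0.3, 0.5]
width: 0.001
grasp_force: 0.0
```

```bash
python3 - <<'E'
from h import *
carrier("pics/s4.png")
t,s=tip();print(t,s["time"])
E
```

```text
t 3.9333 tip [ 0.0004 -0.1616  0.0868] F [-0.2  0.3  0.5] green 105 274.0 201 [-0.01980751 -0.08258911  0.117     ]
[-0.00220466 -0.15960236  0.08258407] 3.9833
```

View pics/s4.png

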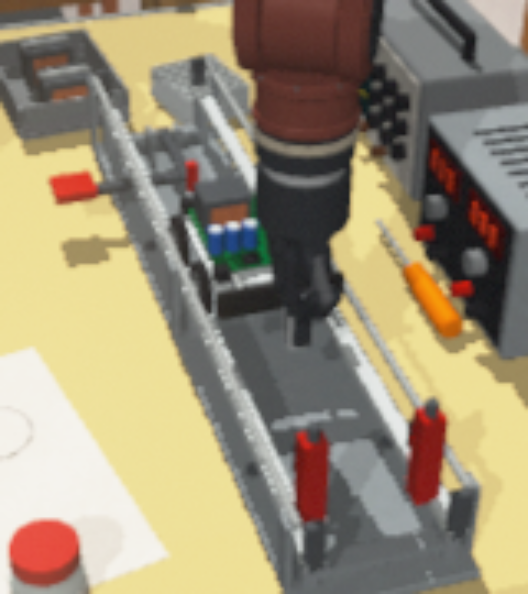

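```bash
python3 - <<'E'
from h import *
from sim import sim
P=[[.10,.14,.14,.14,.14,.14,.13,.12,.11,.10,.09,.08,.07,.06,.05,.05,.05,.04,.04,.04],
[.08,.12,.13,.13,.13,.13,.13,.12,.11,.10,.09,.08,.07,.06,.05,.05,.04,.04,.04,.04],
[.08,.13,.14,.14,.14,.13,.12,.11,.10,.09,.08,.07,.06,.05,.05,.04,.04,.04,.04,.03]]
for prof in P:
  print(sum(prof)*.075)
  for gap in(.021,.027,.034):
   for v,vt in((.155,.165),(.168,.185)):
    for m in(.98,): print(gap,v,m,np.round(sim(gap,v,m,prof,vt),3))
E
```

```text
0.13725
0.021 0.155 0.98 [5.256 0.537 0.045 0.142 0.162 0.034]
0.021 0.168 0.98 [5.149 0.385 0.051 0.143 0.162 0.035]
0.027 0.155 0.98 [6.382 0.655 0.055 0.138 0.168 0.033]
0.027 0.168 0.98 [6.317 0.501 0.061 0.149 0.168 0.033]
0.034 0.155 0.98 [7.419 0.765 0.073 0.149 0.175 0.036]
0.034 0.168 0.98 [7.384 0.61  0.072 0.142 0.175 0.032]
0.1305
0.021 0.155 0.98 [4.396 0.402 0.044 0.136 0.155 0.034]
0.021 0.168 0.98 [5.219 0.301 0.058 0.135 0.155 0.035]
0.027 0.155 0.98 [5.256 0.537 0.045 0.142 0.161 0.033]
0.027 0.168 0.98 [5.391 0.403 0.06  0.143 0.161 0.034]
0.034 0.155 0.98 [6.545 0.673 0.064 0.139 0.168 0.033]
0.034 0.168 0.98 [6.475 0.518 0.062 0.15  0.168 0.033]
0.126
0.021 0.155 0.98 [5.392 0.47  0.044 0.128 0.151 0.031]
0.021 0.168 0.98 [5.483 0.341 0.05  0.13  0.151 0.032]
0.027 0.155 0.98 [6.485 0.586 0.063 0.125 0.157 0.03 ]
0.027 0.168 0.98 [6.556 0.452 0.061 0.136 0.157 0.031]
0.034 0.155 0.98 [7.493 0.693 0.073 0.137 0.164 0.031]
0.034 0.168 0.98 [7.589 0.558 0.071 0.13  0.164 0.029]
```

```bash
python3 - <<'E'
from h import *
from sim import sim
P=[[.05,.09,.12,.12,.12,.12,.12,.11,.10,.09,.08,.07,.06,.05,.04,.03,.03,.03,.03,.03],
[.04,.08,.11,.12,.12,.12,.12,.11,.10,.09,.08,.07,.06,.05,.04,.03,.03,.03,.03,.03],
[.02,.07,.11,.12,.12,.12,.11,.10,.09,.08,.07,.06,.05,.04,.03,.03,.03,.03,.03,.02],
]
for prof in P:
  print(sum(prof)*.075)
  for gap in(.021,.027,.034):
   for v,vt in((.155,.165),(.168,.185)):
    for m in(.7,.98,): print(gap,v,m,np.round(sim(gap,v,m,prof,vt),3))
E
```

```text
0.11175
0.021 0.155 0.7 [3.647 0.275 0.051 0.115 0.135 0.028]
0.021 0.155 0.98 [4.824 0.275 0.051 0.119 0.136 0.027]
0.021 0.168 0.7 [4.663 0.215 0.066 0.115 0.135 0.028]
0.021 0.168 0.98 [5.88  0.215 0.066 0.118 0.136 0.027]
0.027 0.155 0.7 [3.718 0.39  0.053 0.123 0.141 0.028]
0.027 0.155 0.98 [4.962 0.39  0.053 0.125 0.142 0.026]
0.027 0.168 0.7 [4.764 0.305 0.067 0.122 0.141 0.028]
0.027 0.168 0.98 [6.001 0.305 0.067 0.126 0.142 0.027]
0.034 0.155 0.7 [4.467 0.522 0.054 0.131 0.148 0.028]
0.034 0.155 0.98 [5.855 0.522 0.054 0.123 0.149 0.025]
0.034 0.168 0.7 [4.862 0.408 0.069 0.131 0.148 0.029]
0.034 0.168 0.98 [6.199 0.408 0.069 0.133 0.149 0.026]
0.1095
0.021 0.155 0.7 [3.628 0.234 0.06  0.113 0.133 0.028]
0.021 0.155 0.98 [4.744 0.234 0.06  0.116 0.134 0.027]
0.021 0.168 0.7 [4.754 0.19  0.074 0.112 0.133 0.028]
0.021 0.168 0.98 [5.94  0.19  0.074 0.116 0.134 0.027]
0.027 0.155 0.7 [3.695 0.347 0.052 0.12  0.139 0.028]
0.027 0.155 0.98 [4.931 0.347 0.052 0.123 0.14  0.027]
0.027 0.168 0.7 [4.731 0.272 0.067 0.119 0.139 0.028]
0.027 0.168 0.98 [5.961 0.272 0.067 0.123 0.14  0.
[... 184 characters left out ...]
 [6.088 0.375 0.069 0.131 0.147 0.027]
0.09975
0.021 0.155 0.7 [3.687 0.196 0.059 0.102 0.124 0.023]
0.021 0.155 0.98 [4.814 0.196 0.059 0.105 0.125 0.025]
0.021 0.168 0.7 [4.888 0.162 0.109 0.101 0.124 0.023]
0.021 0.168 0.98 [6.032 0.162 0.109 0.105 0.125 0.025]
0.027 0.155 0.7 [3.668 0.304 0.052 0.109 0.13  0.023]
0.027 0.155 0.98 [4.956 0.304 0.052 0.112 0.131 0.025]
0.027 0.168 0.7 [4.693 0.24  0.075 0.109 0.13  0.023]
0.027 0.168 0.98 [5.915 0.24  0.075 0.112 0.131 0.025]
0.034 0.155 0.7 [4.428 0.438 0.053 0.117 0.137 0.024]
0.034 0.155 0.98 [5.81  0.438 0.053 0.11  0.138 0.024]
0.034 0.168 0.7 [4.805 0.343 0.068 0.118 0.137 0.023]
0.034 0.168 0.98 [6.272 0.343 0.068 0.119 0.138 0.025]
```

Request:
arm_command(xyz=[[0, -0.02, 0], [0, -0.07, 0], [0, -0.11, 0], [0, -0.12, 0], [0, -0.12, 0], [0, -0.12, 0], [0, -0.11, 0], [0, -0.1, 0], [0, -0.09, 0], [0, -0.08, 0], [0, -0.07, 0], [0, -0.06, 0], [0, -0.05, 0], [0, -0.04, 0], [0, -0.03, 0], [0, -0.03, 0], [0, -0.03, 0], [0, -0.02, 0], [0, -0.01, 0], [0, -0.01, 0]], twist=[[0, 0, 0], [0, 0, 0], [0, 0, 0], [0, 0, 0], [0, 0, 0], [0, 0, 0], [0, 0, 0], [0, 0, 0], [0, 0, 0], [0, 0, 0], [0, 0, 0], [0, 0, 0], [0, 0, 0], [0, 0, 0], [0, 0, 0], [0, 0, 0], [0, 0, 0], [0, 0, 0], [0, 0, 0], [0, 0, 0]])

```text
time: 5.65
tool_pos: [0.5812, -0.2537, 0.2599]
orientation: [[-0.999, -0.048, 0.0], [-0.048, 0.999, 0.0], [-0.0, 0.0, -1.0]]
wrist_force: [-0.2, -0.6, -0.8]
width: -0.002
grasp_force: 0.1
```

```bash
python3 - <<'E'
from h import *
carrier("pics/s5.png")
E
```

```text
t 5.65 tip [-0.0013 -0.2559  0.0869] F [-0.2 -0.6 -0.8] green 93 283.0 229 [-0.03552126 -0.21204089  0.117     ]
```

View pics/s5.png

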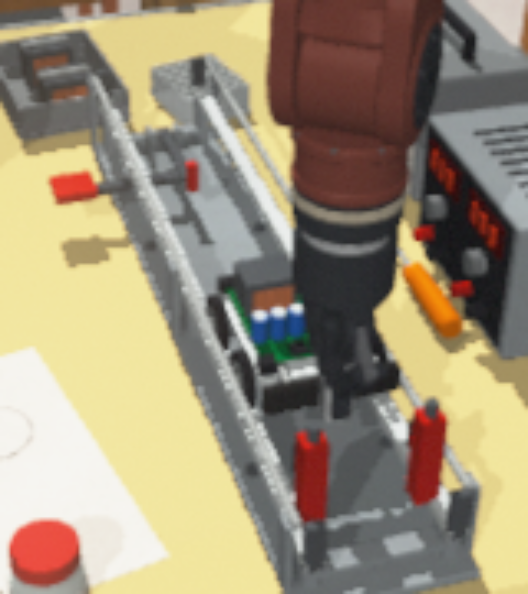

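Request:
arm_command(xyz=[[0, 0, 0], [0, 0, 0], [0, -0.01, 0], [0, -0.02, 0], [0, -0.03, 0], [0, -0.03, 0.01], [0, -0.03, 0], [0, -0.03, 0], [0, -0.03, 0.01], [0, -0.03, 0], [0, -0.03, 0], [0, -0.03, 0.01], [0, -0.03, 0], [0, -0.03, 0], [0, -0.03, 0.01], [0, -0.03, 0], [0, -0.03, 0], [0, -0.02, 0], [0, -0.02, 0], [0, -0.01, 0]], twist=[[0, 0, 0], [0, 0, 0], [0, 0, 0], [0, 0, 0], [0, 0, 0], [0, 0, 0], [0, 0, 0], [0, 0, 0], [0, 0, 0], [0, 0, 0], [0, 0, 0], [0, 0, 0], [0, 0, 0], [0, 0, 0], [0, 0, 0], [0, 0, 0], [0, 0, 0], [0, 0, 0], [0, 0, 0], [0, 0, 0]])

```text
time: 7.37
tool_pos: [0.5829, -0.2891, 0.2569]
orientation: [[-0.999, -0.047, 0.0], [-0.047, 0.999, 0.0], [-0.0, 0.0, -1.0]]
wrist_force: [-0.5, 0.4, 0.3]
width: -0.0
grasp_force: 0.1
```

Request:
arm_command(xyz=[[0, -0.015, 0], [0, -0.02, 0], [0, -0.02, 0], [0, -0.02, 0], [0, -0.02, 0], [0, -0.02, 0], [0, -0.02, 0], [0, -0.02, 0], [0, -0.02, 0], [0, -0.02, 0], [0, -0.02, 0], [0, -0.02, 0], [0, -0.02, 0], [0, -0.02, 0], [0, -0.02, 0], [0, -0.02, 0], [0, -0.02, 0], [0, -0.02, 0], [0, -0.02, 0], [0, -0.015, 0]], twist=[[0, 0, 0], [0, 0, 0], [0, 0, 0], [0, 0, 0], [0, 0, 0], [0, 0, 0], [0, 0, 0], [0, 0, 0], [0, 0, 0], [0, 0, 0], [0, 0, 0], [0, 0, 0], [0, 0, 0], [0, 0, 0], [0, 0, 0], [0, 0, 0], [0, 0, 0], [0, 0, 0], [0, 0, 0], [0, 0, 0]])

```text
time: 9.03
tool_pos: [0.5842, -0.3183, 0.2569]
orientation: [[-0.999, -0.047, 0.0], [-0.047, 0.999, 0.0], [-0.0, 0.0, -1.0]]
wrist_force: [0.5, -0.7, 0.3]
width: -0.0
grasp_force: 0.0
```

```bash
python3 - <<'E'
from h import *
carrier("pics/s6.png")
E
```

```text
t 9.0333 tip [-0.0015 -0.3206  0.0839] F [ 0.5 -0.7  0.3] green 127 292.0 243 [-0.0315267  -0.27100829  0.117     ]
```

View pics/s6.png

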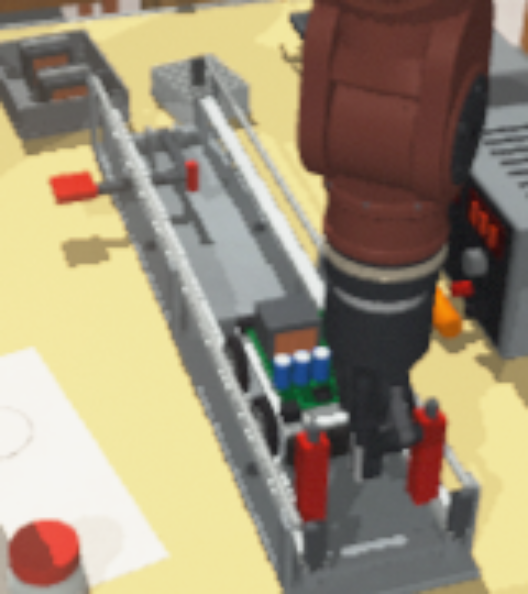

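Request:
arm_command(xyz=[[0, -0.015, 0], [0, -0.015, 0], [0, -0.015, 0], [0, -0.015, 0], [0, -0.015, 0], [0, -0.015, 0], [0, -0.015, 0], [0, -0.015, 0], [0, -0.015, 0], [0, -0.015, 0], [0, -0.015, 0], [0, -0.015, 0], [0, -0.015, 0], [0, -0.015, 0], [0, -0.015, 0], [0, -0.015, 0], [0, -0.015, 0], [0, -0.015, 0], [0, -0.015, 0], [0, -0.015, 0]], twist=[[0, 0, 0], [0, 0, 0], [0, 0, 0], [0, 0, 0], [0, 0, 0], [0, 0, 0], [0, 0, 0], [0, 0, 0], [0, 0, 0], [0, 0, 0], [0, 0, 0], [0, 0, 0], [0, 0, 0], [0, 0, 0], [0, 0, 0], [0, 0, 0], [0, 0, 0], [0, 0, 0], [0, 0, 0], [0, 0, 0]])

```text
time: 10.75
tool_pos: [0.5853, -0.3407, 0.2569]
orientation: [[-0.999, -0.047, 0.0], [-0.047, 0.999, 0.0], [-0.0, 0.0, -1.0]]
wrist_force: [-1.0, 0.0, -0.3]
width: -0.0
grasp_force: 0.0
```

```bash
python3 - <<'E'
from h import *
carrier("pics/s7.png")
E
```

```text
t 10.75 tip [-0.0015 -0.343   0.0839] F [-1.   0.  -0.3] green 171 294.0 243 [-0.02674289 -0.27241074  0.117     ]
```

View pics/s7.png

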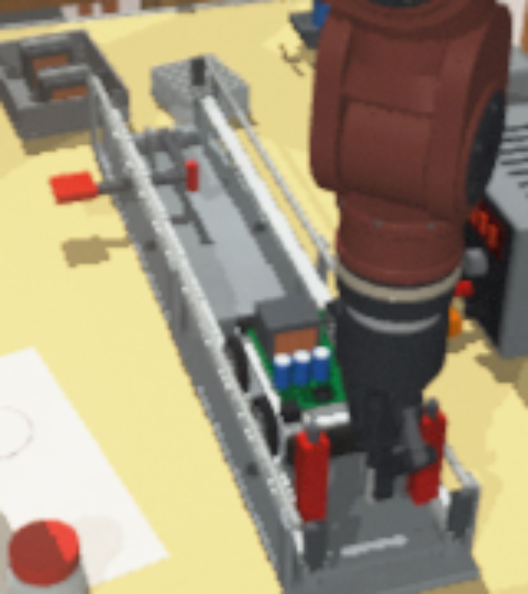

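The carrier did not move while the hand moved on 22 mm, so it is resting on the stop. I'll lift the hand straight out.

Request:
arm_command(xyz=[[0, 0, -0.1], [0, 0, -0.3], [0, 0, -0.4], [0, 0, -0.4], [0, 0, -0.4], [0, 0, -0.3], [0.3, 0, -0.2], [0.3, 0, 0], [0.3, 0, 0], [0.1, 0, 0], [0, 0, 0], [0, 0, 0], [0, 0, 0], [0, 0, 0]], twist=[[0, 0, 0], [0, 0, 0], [0, 0, 0], [0, 0, 0], [0, 0, 0], [0, 0, 0], [0, 0, 0], [0, 0, 0], [0, 0, 0], [0, 0, 0], [0, 0, 0], [0, 0, 0], [0, 0, 0], [0, 0, 0]])

```text
time: 11.97
tool_pos: [0.5111, -0.344, 0.4142]
orientation: [[-0.999, -0.048, 0.0], [-0.048, 0.999, 0.0], [-0.0, 0.0, -1.0]]
wrist_force: [0.3, -0.0, -0.1]
width: 0.004
grasp_force: 0.0
```

```bash
python3 - <<'E'
from h import *
carrier("pics/s8.png")
E
```

```text
t 11.9667 tip [-0.0758 -0.3426  0.2412] F [ 0.3 -0.  -0.1] green 295 302.0 243 [-0.007623   -0.27801604  0.117     ]
```

View pics/s8.png

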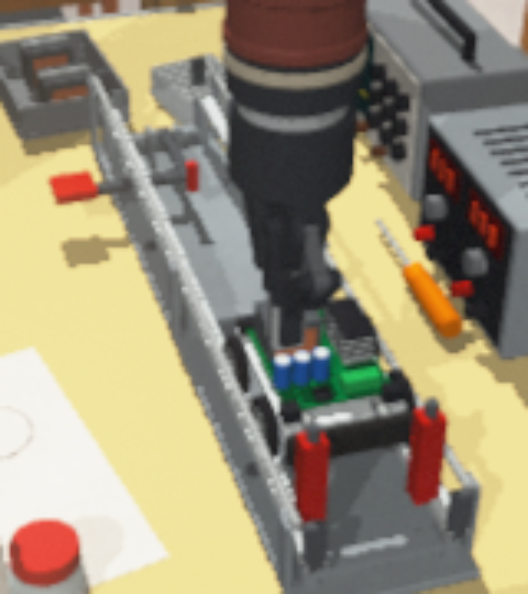

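The picture shows the carrier square on the track with its bumper bar against both red blocks. The pawl is up again and the hand is clear.

```bash
python3 -c "
from cell import bot
print(bot.hand_in())"
```

```text
the job is handed in; nothing more can be done
None
```

The carrier is resting against the front stop, the lever is up again and the hand is clear; I handed the job in at about 12 s, and no verdict came back.

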